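# Tighten the filter box cover in cross order

### The arm

A 6-joint arm with a two-finger parallel gripper is mounted at the origin on a cart in front of the work surface, level with it; the furniture and walls round the work are solid. World frame = base frame: x ahead of the robot, y to its left, z up, the work surface at z = 0. Lengths are in mm, angles in rad, forces in N, time in s.
With the tool pointing down it reaches from about 275 to 975 mm from the base axis. Payload 8.4 kg.
Tool frame: the origin (TCP) lies at the very end of the fingers, on their centre line; the grasp point (between the pads) lies ctrl.grasp_offset behind it (ctrl.grasp_offset is the distance from the TCP to the grasp point, in mm); z points along the fingers, x is the direction in which the jaws open and shut, and the axes are right-handed (so a half turn about z gives the same grasp; the last joint's range is limited). The gripper opens to 92 mm and grips with 3 to 60 N. Pads are 20 mm wide; open, the fingers measure 128 mm over their backs; the gripper's body (75 mm by 189 mm) begins 69 mm behind the grasp point.
Start: joints at [1.277, 0.353, 1.633, -0, 1.155, -0.002], TCP at [179.796, 598.583, 214.583] pointing down, gripper open.
Joint ranges: [-2.63, 2.63], [-0.92, 2.1], [0.06, 2.66], [-1.3, 4.44], [0, 2.69], [-3.02, 3.02]. Speed limits (rad/s): [2.22, 2.22, 2.79, 3.14, 3.14, 3.14].

### API

Orientations are given as a rotation vector (axis times angle).
In Python, from bench import ctrl gives the robot as it stands.
- The arm moves only by the tool drive_tool, never from a script. Its argument "moves" is a list that holds one entry, the list of rows, each a list of 4 numbers: the shift along the tool's x, y, z in cm, then the turn about the tool's z in rad. In form: [[[tx, ty, tz, roll], ...]]. A call has 1 to 10 rows; each row shifts and turns the commanded pose from where the row before left it, along the tool's axes as they then stand; what a row does not reach is not made up. A row lasts 1/8 s, in which the tool goes at most 62.5 mm and 10.7 degrees, less where a joint would pass 70% of its speed; a pose out of reach is approached as far as the arm can. A call with a gripper value outside its range is refused whole. "grip" is the opening, from -1 (shut) to 1 (fully open), set as the call begins (left out, the last holds). The fingers move at their own pace and stop on an object; "squeeze" is the grip in N (left out, the last holds). Time passes only in rows, so rows that do not move let the fingers close. It gives the time, the measured TCP pose, the force and the opening at its end, in the units of the state.
- ctrl.read_state(): the state, without advancing time (a new reading comes with each control period).
- ctrl.read_camera(name): name is "scene" or "top" or "wrist"; returns a dict with "pixels" (420x560x3 uint8, blue, green, red), "fov_y" (degrees; the focal length in pixels is half the picture's height over the tangent of half this angle, whatever the lens; pixels are square), "cx", "cy" (the principal point, pixels), "R" (3x3) and "t" (3): a world point X has camera coordinates R X + t. Camera axes: x right, y down, z forward; pixel columns grow to the right and rows downward; lengths in mm; the calibration is good to about 2 mm. The wrist camera is an equidistant fisheye: a pixel r from the principal point sees the ray r / f radians off the axis. A picture is of the moment at which its call begins. There is no depth.
- ctrl.hand_in(): hands the job in, once; it reports no verdict.
The state is a dict: "t": time; "qpos": joint angles; "joint_velocities": joint speeds; "joint_efforts": joint torques, N m; "position": TCP position; "eef_rot": TCP orientation; "wrist_force": force on the tool from outside, world axes, zero at the start; "torque": the same for the moment, N m; "opening": opening from 0.0 (shut) to 1.0 (fully open).
Only numpy, scipy, OpenCV 4.12 (cv2) and the standard library are available. Lean on these libraries where they do the work, as an engineer would, in place of code of your own. Each camera call takes 0.05 s, during which the arm holds its last target. There are 200 camera calls.

### The job

The gasketed cover on the sloping face of the filter box is held by four wing screws that are still loose: tighten each one clockwise, by less than a quarter turn, until its wing lies in line with the raised rib between the two screws of its column (straight up the slope), and not beyond it, or the gasket is crushed. Work in cross order so that the gasket is pressed evenly: finish any one screw first, then the one diagonally opposite, then the other two. Leave the tape roll and the G-clamp beside the box where they are.

Things in the scene. Friction and masses are not known exactly. Their poses are not given: they have to be found in the camera images.
- screw_upper_left (a joint): upper left wing screw (as the robot sees it; upper = higher on the slope, farther away), rad; grows as it is tightened: clockwise seen from outside the cover. 0 = wing in line with its rib (done), negative = loose (starts -1.2 to -0.6), positive = too far; stops at -1.5 and 0.7. Turns with a steady friction of about 0.08 N m, stays where left, does not move in or out.
- wing_upper_left (a point): middle of the upper left screw's wing, on the screw axis, 29 mm above the cover plate; z out along the screw axis, x along the wing (turns with it). Black flat-sided blade 66 mm long, 10 mm thick; its middle 44 mm stands from 17 to 40 mm above the plate, the round lobes at its ends rise to 44 mm. Below it a round hub, 28 mm across at the foot.
- screw_upper_right (a joint): upper right wing screw (as the robot sees it; upper = higher on the slope, farther away), rad; grows as it is tightened: clockwise seen from outside the cover. 0 = wing in line with its rib (done), negative = loose (starts -1.2 to -0.6), positive = too far; stops at -1.5 and 0.7. Turns with a steady friction of about 0.08 N m, stays where left, does not move in or out.
- wing_upper_right (a point): middle of the upper right screw's wing, on the screw axis, 29 mm above the cover plate; z out along the screw axis, x along the wing (turns with it). Black flat-sided blade 66 mm long, 10 mm thick; its middle 44 mm stands from 17 to 40 mm above the plate, the round lobes at its ends rise to 44 mm. Below it a round hub, 28 mm across at the foot.
- screw_lower_left (a joint): lower left wing screw (as the robot sees it; upper = higher on the slope, farther away), rad; grows as it is tightened: clockwise seen from outside the cover. 0 = wing in line with its rib (done), negative = loose (starts -1.2 to -0.6), positive = too far; stops at -1.5 and 0.7. Turns with a steady friction of about 0.08 N m, stays where left, does not move in or out.
- wing_lower_left (a point): middle of the lower left screw's wing, on the screw axis, 29 mm above the cover plate; z out along the screw axis, x along the wing (turns with it). Black flat-sided blade 66 mm long, 10 mm thick; its middle 44 mm stands from 17 to 40 mm above the plate, the round lobes at its ends rise to 44 mm. Below it a round hub, 28 mm across at the foot.
- screw_lower_right (a joint): lower right wing screw (as the robot sees it; upper = higher on the slope, farther away), rad; grows as it is tightened: clockwise seen from outside the cover. 0 = wing in line with its rib (done), negative = loose (starts -1.2 to -0.6), positive = too far; stops at -1.5 and 0.7. Turns with a steady friction of about 0.08 N m, stays where left, does not move in or out.
- wing_lower_right (a point): middle of the lower right screw's wing, on the screw axis, 29 mm above the cover plate; z out along the screw axis, x along the wing (turns with it). Black flat-sided blade 66 mm long, 10 mm thick; its middle 44 mm stands from 17 to 40 mm above the plate, the round lobes at its ends rise to 44 mm. Below it a round hub, 28 mm across at the foot.
- filter_box: grey filter box of a bench dust extractor, fixed on the table, 220 mm deep (x) and wide (y), 134 mm high at the back, 45 mm at the front; a hose spigot sticks out 27 mm at the back. Origin at the centre of its underside, x away from the robot, z up. Its top face slopes 25 degrees from level, down towards the robot (outward normal -0.423 x + 0.906 z of the box).
- cover_middle (a point): middle of the top of the aluminium cover plate, 190 x 190 mm, on a black rubber gasket on the slope; x up the slope, y to the left, z out of the plate. The four screws stand 60 mm from here up or down the slope and 60 mm to the left or right.
- rib_left (a point): middle of the left raised rib on the cover plate, 44 x 8 mm, 3 mm high, midway between the upper and lower left screws; x along the rib, up the slope: the direction for the wings of both left screws.
- rib_right (a point): middle of the right raised rib on the cover plate, 44 x 8 mm, 3 mm high, midway between the upper and lower right screws; x along the rib, up the slope: the direction for the wings of both right screws.
- tape: roll of masking tape, 88 mm across, 24 mm high, lying flat on the table to the left of the box; origin at the centre of its underside. To be left alone.
- clamp: blue G-clamp, 146 x 85 x 18 mm, lying on the table to the right of the box; origin at the centre of its underside. To be left alone.

How it is judged:
By the outcome, as a careful person would: the job done as asked, in the order asked, and still so for the second after the job is handed in, with the robot touching nothing.
It also fails if it takes over 64 s, if anything falls off the work surface, if the arm or the gripper's body presses on something with over 40 N, if the wrist force passes 120 N, or if a joint passes its speed limit or range.

## Working session

There is one attempt and no reset: what is moved stays moved. The work goes in short steps, Python scripts to look and compute and a tool call to move; the robot and the scene stay as the last step left them, time stands still between calls to the robot, and variables do not carry over. Pictures are saved under pics/ and viewed, about 8 in all and at most 12, crops included, and the job is handed in when it is done.

Besides the shell and the picture viewer there is one more tool, called in YAML: its name, and indented under it one key for each argument. drive_tool: Moves the arm, as the interface text tells. Its arguments: {"type":"object","properties":{"moves":{"type":"array","items":{"type":"array","items":{"type":"array","items":{"type":"number"}}}},"grip":{"type":"number"},"squeeze":{"type":"number"}},"required":["moves"]}

```bash
ls; mkdir -p pics
python3 - <<'E'
from bench import ctrl
import cv2
print(ctrl.read_state(), ctrl.grasp_offset)
for n in("scene","top"):
    c=ctrl.read_camera(n); cv2.imwrite(f"pics/{n}0.png",c["pixels"]); print(n,c["fov_y"],c["cx"],c["cy"],c["R"],c["t"])
a=cv2.imread("pics/scene0.png");b=cv2.imread("pics/top0.png")
E
```

```text
pics
{'t': 0.0, 'qpos': array([ 1.27662114e+00,  3.53621835e-01,  1.63412099e+00, -1.71493655e-05,
        1.15520048e+00, -2.38820556e-03]), 'joint_velocities': array([-0.00113276, -0.00121556,  0.00156412, -0.0012818 ,  0.00034065,
       -0.00114413]), 'joint_efforts': array([-2.38078464e-03, -5.93833244e+01, -3.34204280e+01,  6.95922179e-02,
        2.35520618e-02, -7.48261664e-05]), 'position': array([179.6465162 , 598.11420952, 213.88575484]), 'eef_rot': array([ 2.52012546e+00,  1.87441786e+00, -1.69026837e-03]), 'wrist_force': array([-0.29108325,  0.21981481, -0.45533627]), 'torque': array([-0.03638676,  0.03159736, -0.01416977]), 'opening': 0.9994887958540697} 18.700000000000003
scene 46.419118770230526 279.73842207323105 204.11055344280308 [[ 0.68338456 -0.72979429 -0.01964292]
 [-0.54936219 -0.49633391 -0.67220074]
 [ 0.48081881  0.47016268 -0.74010832]] [-375.27356023  386.0507083  1284.59861524]
top 48.47479262757939 284.0998051426024 204.05461059446566 [[-0.02299712 -0.99960087  0.01640853]
 [-0.98695199  0.02008369 -0.15975735]
 [ 0.15936404 -0.01986839 -0.98701993]] [ -10.38562214  586.1385169  1458.42158198]
```

View pics/top0.png

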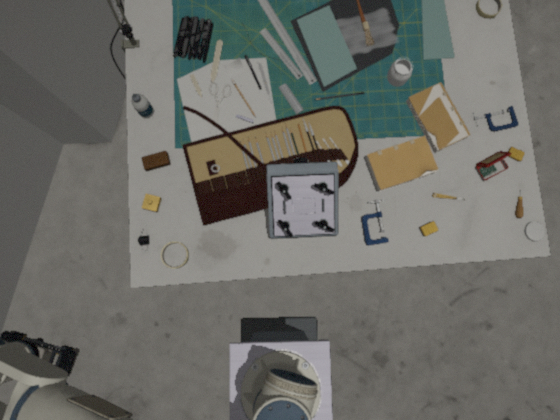

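View pics/scene0.png

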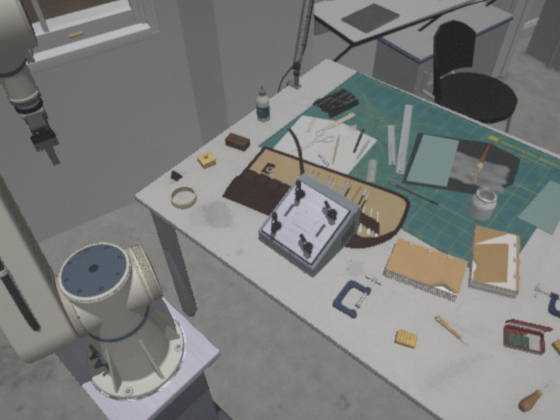

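The top view shows the box at about (302,200), with wing screws near (283,187), (323,187), (280,225), (327,225). The tape is at (175,255) and the clamp at (375,225). I'll enlarge both views side by side.

Run:
```python
import cv2,numpy as np
b=cv2.imread("pics/top0.png")[155:245,257:347];a=cv2.imread("pics/scene0.png")[170:275,255:365]
b=cv2.resize(b,(400,400),interpolation=3);a=cv2.resize(a,(400,382),interpolation=3)
a=cv2.copyMakeBorder(a,0,18,0,0,0)
cv2.imwrite("pics/c.png",np.hstack([b,a]))
```

```text
(no output)
```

View pics/c.png

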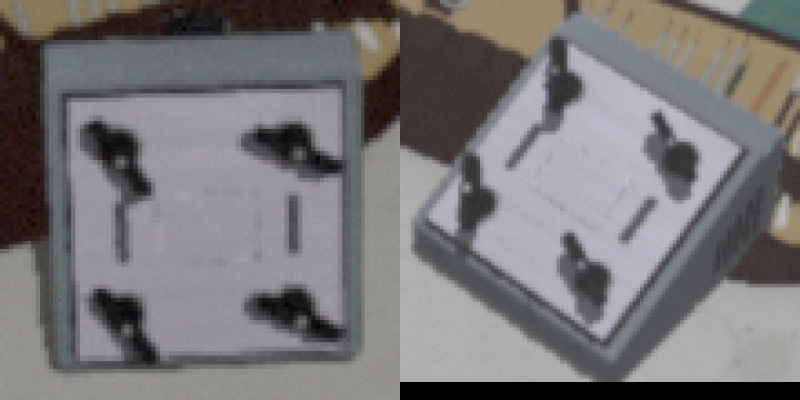

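The crops show the four wings and both ribs, with plate corners in the top crop at (65,94), (348,86), (343,351), (78,359). Next I'll fit the cover pose from these, and work out a viewing move for the wrist camera.

```bash
cat > h.py <<'E'
import numpy as np, cv2
from scipy.optimize import least_squares
from scipy.spatial.transform import Rotation as Ro
from bench import ctrl
def proj(c,X):
    P=np.atleast_2d(X)@np.array(c["R"]).T+np.array(c["t"]); f=210/np.tan(np.radians(c["fov_y"]/2))
    if c.get("fish"):
        r=np.hypot(P[:,0],P[:,1]); th=np.arctan2(r,P[:,2]); s=f*th/np.maximum(r,1e-9)
        return P[:,:2]*s[:,None]+[c["cx"],c["cy"]]
    return P[:,:2]/P[:,2:]*f+[c["cx"],c["cy"]]
def Rc(yaw): return Ro.from_euler("z",yaw).as_matrix()@Ro.from_euler("y",-np.radians(25)).as_matrix()
def world(p,L): return np.atleast_2d(L)@Rc(p[3]).T+p[:3]
def rel(target_p,target_R,s=None):
    s=s or ctrl.read_state(); R=Ro.from_rotvec(s["eef_rot"]).as_matrix()
    return R.T@(np.array(target_p)-s["position"])/10, Ro.from_matrix(R.T@target_R).as_rotvec()
E
python3 - <<'E'
from h import *
ct=ctrl.read_camera("top");cs=ctrl.read_camera("scene")
k=90/400;kt=lambda a:np.array(a)*k+[257-.5+k/2,155-.5+k/2]
k2=110/400;ks=lambda a:(np.array(a)-[400,0])*k2+[255-.5,170-.5]
h=45
L=np.array([[95,95,0],[95,-95,0],[-95,-95,0],[-95,95,0],[82-60,60,3],[-22,60,3],[22,-60,3],[-22,-60,3]])
it=kt([[65,94],[348,86],[343,351],[78,359],[122,193],[123,262],[293,195],[294,252]])
isn=ks([[563,40],[745,150],[605,343],[425,222],[554,127],[510,165],[655,198],[622,241]])
L[4]=[22,60,3]
f=lambda p:np.r_[(proj(ct,world(p,L))-it).ravel(),(proj(cs,world(p,L))-isn).ravel()]
r=least_squares(f,[500,0,93,0],loss="soft_l1")
print(r.x,f(r.x).round(1).reshape(-1,8)); np.save("p0.npy",r.x)
c=ctrl.read_camera("wrist");print({k:v for k,v in c.items() if k!="pixels"})
s=ctrl.read_state();R=Ro.from_rotvec(s["eef_rot"]).as_matrix();print(R, (np.array(c["R"])@R).round(3), (np.array(c["R"])@s["position"]+c["t"]).round(1))
E
```

```text
[ 5.72678897e+02 -8.23791964e+01  9.62358119e+01  1.57109191e-02] [[ 0.7  0.8 -1.1  0.5 -0.1 -0.7 -0.1 -0.2]
 [ 0.   1.4  0.2 -0.5  0.1 -0.4 -0.   0.3]
 [ 0.3 -0.3  0.  -0.1 -0.4 -0.4  0.8 -1.2]
 [-3.1 -0.3  0.2  0.8  0.2  0.3  0.4  0.5]]
{'fov_y': 65.70646984690485, 'cx': 282.17177875574066, 'cy': 209.54612026137326, 'R': array([[ 2.88453992e-01,  9.57493723e-01, -2.53069901e-04],
       [ 9.29784939e-01, -2.80043316e-01,  2.38905230e-01],
       [ 2.28679387e-01, -6.91484678e-02, -9.71042855e-01]]), 't': array([-624.21099936,  -26.40578035,  388.525773  ])}
[[ 2.87658501e-01  9.57733029e-01 -1.79025809e-04]
 [ 9.57732791e-01 -2.87658556e-01 -6.75345109e-04]
 [-6.98298622e-04  2.28098738e-05 -9.99999756e-01]] [[ 1.     0.001 -0.   ]
 [-0.001  0.971 -0.239]
 [ 0.     0.239  0.971]] [  0.5  24.3 180.2]
```

Run:
```python
from h import *
Rt=np.array([[0,-1,0],[-1,0,0],[0,0,-1.]]).T
print(rel([510,-82,230],Rt))
```

```text
(array([-55.66055242,  51.201304  ,  -1.53715047]), array([9.99785437e-04, 1.13699363e-04, 2.84981133e+00]))
```

drive_tool:
  moves:
    - [[-3.7,3.4,-0.1,0],[-3.7,3.4,-0.1,0],[-3.7,3.4,-0.1,0],[-3.7,3.4,-0.1,0],[-3.7,3.4,-0.1,0],[-3.7,3.4,-0.1,0],[-3.7,3.4,-0.1,0],[-3.7,3.4,-0.1,0],[-3.7,3.4,-0.1,0],[-3.7,3.4,-0.1,0]]

```text
t: 1.5
position: [399.5, 144.9, 224.8]
eef_rot: [2.521, 1.875, 0.001]
wrist_force: [0.2, 0.0, 0.3]
opening: 1.004
```

drive_tool:
  moves:
    - [[-3.7,3.4,-0.1,0],[-3.7,3.4,-0.1,0],[-3.7,3.4,-0.1,0],[-3.7,3.4,-0.1,0],[-3.7,3.4,-0.1,0],[0,0,0,0.18],[0,0,0,0.18],[0,0,0,0.18],[0,0,0,0.18],[0,0,0,0.18]]

```text
t: 2.75
position: [508.5, -79.7, 229.5]
eef_rot: [-3.087, -0.582, 0.0]
wrist_force: [-0.4, 0.1, -1.2]
opening: 0.999
```

drive_tool:
  moves:
    - [[0,0,0,0.18],[0,0,0,0.18],[0,0,0,0.18],[0,0,0,0.18],[0,0,0,0.18],[0,0,0,0.18],[0,0,0,0.18],[0,0,0,0.18],[0,0,0,0.18],[0,0,0,0.18]]

```text
t: 4.0
position: [508.5, -79.7, 229.5]
eef_rot: [2.375, -2.056, -0.0]
wrist_force: [0.0, 0.1, -0.5]
opening: 0.999
```

drive_tool:
  moves:
    - [[0,0,0,0.15],[0,0,0,0],[0,0,0,0]]

```text
t: 4.38
position: [508.5, -79.7, 229.6]
eef_rot: [2.225, -2.218, -0.0]
wrist_force: [-0.4, -0.1, 0.4]
opening: 1.0
```

Run:
```python
from h import *
Rt=np.array([[0,-1,0],[-1,0,0],[0,0,-1.]]).T
print(rel([510,-82,230],Rt)); s=ctrl.read_state();print(s["t"],s["qpos"],s["wrist_force"])
c=ctrl.read_camera("wrist");cv2.imwrite("pics/w1.png",c["pixels"])
import pickle;pickle.dump(c,open("w1.pkl","wb"));c["fish"]=1
p=np.load("p0.npy");print(proj(c,world(p,[[95,95,0],[95,-95,0],[-95,-95,0],[-95,95,0]])))
cv2.imwrite("pics/w1b.png",cv2.resize(c["pixels"],(800,600),interpolation=3))
```

```text
(array([ 0.23353086, -0.14675162, -0.04141961]), array([3.15398573e-05, 1.55297822e-05, 3.07168880e-03]))
4.375 [-1.58325275e-01  1.65542067e-01  1.84971196e+00  1.14206333e-05
  1.12637224e+00  1.40939445e+00] [-0.40756963 -0.13852412  0.35535409]
[[170.28896784  39.08169813]
 [397.09334398  36.65486466]
 [370.73347114 212.36644915]
 [200.21536966 214.58496236]]
```

View pics/w1b.png

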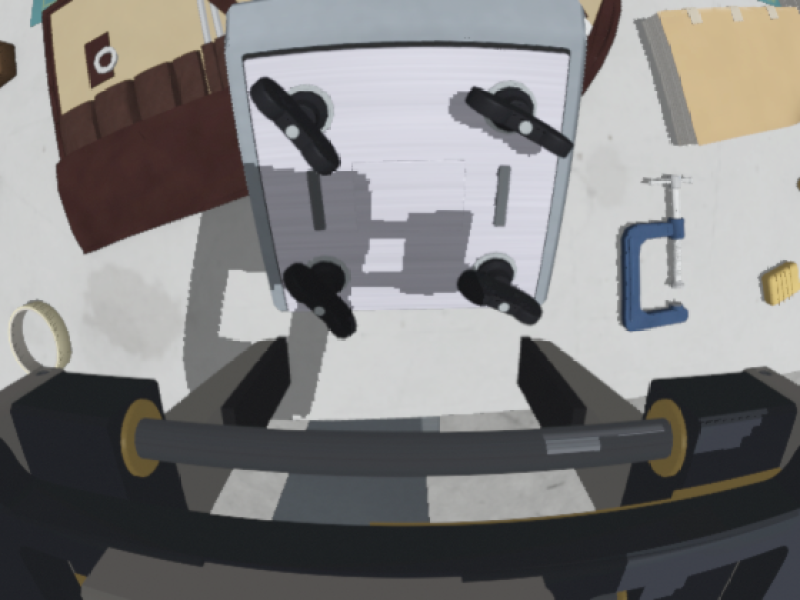

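The wrist view shows the whole cover, with plate corners at (243,55), (570,52), (540,303), (287,309). The wing ends are UL (252,85)–(338,170), UR (467,93)–(572,152), LL (285,270)–(352,332), LR (459,280)–(540,318). I'll refine the cover pose and fit the wing angles from these.

```bash
cat > fit.py <<'E'
from h import *
import pickle
c=pickle.load(open("w1.pkl","rb"));c["fish"]=1
p0=np.load("p0.npy");k=.7
L=np.array([[95,95,0],[95,-95,0],[-95,-95,0],[-95,95,0],[22,60,3],[-22,60,3],[22,-60,3],[-22,-60,3]])
im=np.array([[243,55],[570,52],[538,304],[286,310],[313,172],[320,230],[504,166],[500,226]])*k-.15
tip=np.array([[292,132],[525,127],[320,311],[503,290]])*k
S=np.array([[60,60],[60,-60],[-60,60],[-60,-60]])
T=np.c_[S,np.full(4,41)]
f=lambda p:np.r_[(proj(c,world(p,L))-im).ravel(),(p[:3]-p0[:3])/4]
r=least_squares(f,p0,loss="soft_l1");p=r.x;print(p0,p,f(p).round(1))
np.save("p1.npy",p)
ends=np.array([[[252,85],[338,170]],[[467,93],[572,152]],[[285,270],[352,332]],[[459,280],[540,318]]])*k
def wing(t,s):
    a=-t  # ccw
    return [[s[0]+q*np.cos(a),s[1]+q*np.sin(a),34] for q in(33,-33)]
for i in range(4):
    g=lambda t:(proj(c,world(p,wing(t[0],S[i])))-ends[i]).ravel()
    q=least_squares(g,[-.8]);print(i,q.x,g(q.x).round(1), (proj(c,world(p,T[i]))-tip[i]).round(1),world(p,[*S[i],29]).round(1), "phi",np.arctan2(np.sin(-q.x),np.cos(q.x)*np.cos(np.radians(25)))+p[3])
E
python3 fit.py
```

```text
[ 5.72678897e+02 -8.23791964e+01  9.62358119e+01  1.57109191e-02] [ 5.70962689e+02 -8.37731313e+01  9.92143324e+01  2.44812434e-02] [-0.2  2.6  0.1  0.6 -3.2  1.1  1.5  0.6 -0.6 -2.6 -0.  -0.7  1.2 -1.1
 -0.1 -0.5 -0.4 -0.3  0.7]
0 [-0.67245124] [-0.5 -1.6 -0.5 -1.9] [[ 0.1 -1.9]] [[611.6 -22.8 150.9]] phi [0.74532769]
1 [-1.10182153] [ 1.2 -0.5 -0.9 -2. ] [[ 0.5 -1.4]] [[ 614.5 -142.7  150.9]] phi [1.16479506]
2 [-0.61606327] [ 0.5 -0.1  0.5 -0. ] [[-0.6 -1.3]] [[502.9 -25.4 100.1]] phi [0.68763595]
3 [-1.05972824] [ 1.1 -0.3 -0.3 -1.5] [[ 0.7 10.7]] [[ 505.8 -145.4  100.1]] phi [1.12507337]
```

```bash
cat > edge.py <<'E'
from h import *
import pickle
from scipy.ndimage import map_coordinates
def refine(c,p,tag=""):
    g=cv2.GaussianBlur(cv2.cvtColor(c["pixels"],6),(0,0),.7).astype(float)
    C=[[95,95],[95,-95],[-95,-95],[-95,95]]; segs=[(C[i],C[(i+1)%4],0) for i in range(4)]
    for it,w in enumerate([5,3,2,2]):
        P,Q,N=[],[],[]
        for a,b,z in segs:
            a,b=np.r_[a,z],np.r_[b,z]; inn=np.cross([0,0,1],b-a);inn=-inn*np.sign(inn@a)/190
            for u in np.linspace(.06,.94,45):
                X=a+(b-a)*u; x0,x1=proj(c,world(p,[X,X+inn])); n=(x1-x0)/np.linalg.norm(x1-x0)
                d=np.arange(-w,w+.01,.2); v=map_coordinates(g,(x0+d[:,None]*n).T[::-1],order=1); D=np.gradient(v,.2)
                k=D.argmax()
                if D[k]>15 and 0<k<len(d)-1: P.append(X);Q.append(x0+d[k]*n);N.append(n)
        P,Q,N=map(np.array,(P,Q,N)); p_in=p.copy()
        f=lambda q:np.r_[((proj(c,world(q,P))-Q)*N).sum(1),(q[:3]-p_in[:3])/20]
        r=least_squares(f,p,loss="soft_l1",f_scale=.4);p=r.x
    e=f(p)[:-3];print(tag,p.round(4),len(e),"med|e|",np.median(abs(e)).round(2)); return p
if __name__=="__main__":
    c=pickle.load(open("w1.pkl","rb"));c["fish"]=1
    pw=refine(c,np.load("p1.npy"),"wrist"); np.save("p2.npy",pw)
    for n in("top","scene"): c=ctrl.read_camera(n); refine(c,np.load("p0.npy"),n)
E
python3 edge.py; sed -i 's/p0=np.load("p0.npy")/p0=np.load("p2.npy")/; s/r=least_squares(f,p0,loss="soft_l1");p=r.x/p=p0/; s/T=np.c_\[S,np.full(4,41)\]/T=np.c_[S,np.full(4,40)]/' fit.py; python3 fit.py
```

```text
wrist [ 5.710134e+02 -8.334710e+01  9.713050e+01  2.330000e-02] 126 med|e| 0.19
top [ 5.698274e+02 -8.231980e+01  1.112774e+02  2.670000e-02] 97 med|e| 0.2
scene [ 5.750426e+02 -7.850600e+01  9.172820e+01  2.260000e-02] 124 med|e| 0.19
[ 5.71013396e+02 -8.33470806e+01  9.71305136e+01  2.32799711e-02] [ 5.71013396e+02 -8.33470806e+01  9.71305136e+01  2.32799711e-02] [ 0.3  3.1 -1.   1.2 -4.2  0.7  1.5  0.  -0.6 -2.7 -0.1 -1.   0.2 -1.
 -1.  -0.7  0.   0.   0. ]
0 [-0.67367339] [-0.1 -1.1 -0.6 -1.9] [[ 0.6 -2.1]] [[611.7 -22.4 148.8]] phi [0.74536984]
1 [-1.10141929] [ 0.3 -0.  -2.3 -1.7] [[-1.  -1.5]] [[ 614.5 -142.4  148.8]] phi [1.16321541]
2 [-0.62083957] [ 0.4 -0.5  0.3 -0.8] [[-0.6 -2.6]] [[503.  -24.9  98.1]] phi [0.69134578]
3 [-1.06306195] [ 0.2 -0.7 -1.3 -2.1] [[-0.5  9.4]] [[ 505.8 -144.9   98.1]] phi [1.12702749]
```

Yaw agrees across the three cameras (0.023 ± 0.002 rad). Next comes UL: cage the wing with the jaws, roll to the rib heading, then clamp flush.

```bash
cat > go.py <<'E'
from h import *
import sys
# go.py dx dy dz phi : target TCP; gives roll now, then shift (cm) in the target's axes
p=np.load("p2.npy");S=dict(UL=(60,60),UR=(60,-60),LL=(-60,60),LR=(-60,-60))
w=world(p,[*S[sys.argv[1]],29])[0]; phi=float(sys.argv[2]); dz=float(sys.argv[3])
x=[np.sin(phi),-np.cos(phi),0]; z=[0,0,-1]; R=np.c_[x,np.cross(z,x),z]
s=ctrl.read_state(); d,r=rel(w+[0,0,dz],R,s)
print("roll",r.round(4),"shift",(R.T@(w+[0,0,dz]-s["position"])/10).round(3),"shift before roll",d.round(3))
print(s["t"],s["position"].round(1),s["wrist_force"].round(1),s["torque"].round(2),"mm",(s["opening"]*92).round(1),s["qpos"].round(2))
E
python3 go.py UL 0.745 60; python3 go.py UL 0.745 -8
```

```text
roll [ 0.      0.     -0.7436] shift [  2.782 -11.467   2.081] shift before roll [ -5.715 -10.324   2.081]
roll [ 0.      0.     -0.7436] shift [  2.782 -11.467   8.881] shift before roll [ -5.715 -10.324   8.881]Traceback (most recent call last):
  File "go.py", line 9, in <module>
    print(s["t"],s["position"].round(1),s["wrist_force"].round(1),s["torque"].round(2),"mm",(s["opening"]*92).round(1),s["qpos"].round(2))
                                                                                            ^^^^^^^^^^^^^^^^^^^^^^^
AttributeError: 'float' object has no attribute 'round'
Traceback (most recent call last):
  File "go.py", line 9, in <module>
    print(s["t"],s["position"].round(1),s["wrist_force"].round(1),s["torque"].round(2),"mm",(s["opening"]*92).round(1),s["qpos"].round(2))
                                                                                            ^^^^^^^^^^^^^^^^^^^^^^^
AttributeError: 'float' object has no attribute 'round'
```

drive_tool:
  moves:
    - [[-2.9,-5.2,0.6,0],[-2.8,-5.1,0.7,0],[0,0,0,-0.18],[0,0,0,-0.18],[0,0,0,-0.18],[0,0,0,-0.18],[0,0,0.7,-0.024],[0,0,0,0]]
  grip: -0.26

```text
t: 5.52
position: [611.0, -22.7, 208.7]
eef_rot: [2.875, -1.266, -0.002]
wrist_force: [0.5, 0.8, -0.1]
opening: 0.369
```

```bash
sed -i 's/(s\["opening"\]\*92).round(1)/round(s["opening"]*92,1)/' go.py
python3 go.py UL 0.745 -8
python3 - <<'E'
from h import *
c=ctrl.read_camera("wrist")["pixels"]; cv2.imwrite("pics/w2.png",cv2.resize(c[60:400,100:460],(720,680),interpolation=3)[:600])
E
```

```text
roll [ 0.001  0.001 -0.004] shift [ 0.025 -0.069  6.79 ] shift before roll [ 0.032 -0.076  6.789]
5.525 [611.  -22.7 208.7] [ 0.5  0.8 -0.1] [-0.02  0.12 -0.01] mm 33.9 [-0.04  0.34  1.67  0.    1.14  0.79]
```

View pics/w2.png

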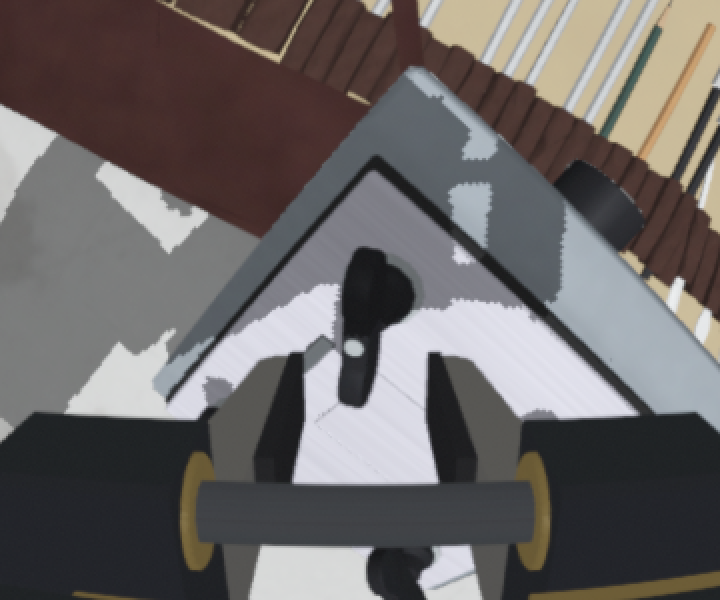

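The blade is parallel to the jaws and centred between them: its boss is at (353,348) and the jaw centre column is 364, and that offset is the tilt of the screw axis. I'll descend.

drive_tool:
  moves:
    - [[0,-0.05,2.3,0],[0,0,2.3,0],[0,0,1.5,0],[0,0,0.7,0],[0,0,0,0]]

```text
t: 6.2
position: [611.9, -22.4, 141.5]
eef_rot: [2.876, -1.263, -0.001]
wrist_force: [-0.4, -0.5, 0.4]
opening: 0.37
```

```bash
python3 go.py UL 0.0233 -8
```

```text
roll [4.000e-04 2.000e-04 7.201e-01] shift [0.002 0.022 0.07 ] shift before roll [-0.013  0.017  0.07 ]
6.2 [611.9 -22.4 141.5] [-0.4 -0.5  0.4] [-0.05  0.12  0.02] mm 34.1 [-0.04  0.41  1.73 -0.    1.01  0.79]
```

Close to about 22 mm, roll 0.72, then clamp.

drive_tool:
  moves:
    - [[0,0,0,0],[0,0,0,0],[0,0,0,0.15],[0,0,0,0.15],[0,0,0,0.15],[0,0,0,0.15],[0,0,0,0.12],[0,0,0,0],[0,0,0,0]]
  grip: -0.52
  squeeze: 20

```text
t: 7.32
position: [611.5, -22.0, 141.7]
eef_rot: [2.25, -2.192, -0.001]
wrist_force: [-3.9, 3.5, 2.1]
opening: 0.236
```

drive_tool:
  moves:
    - [[0,0,0,0],[0,0,0,0],[0,0,0,0],[0,0,0,0],[0,0,0,0],[0,0,0,0]]
  grip: -1

```text
t: 8.07
position: [612.2, -21.9, 142.0]
eef_rot: [-2.248, 2.193, 0.0]
wrist_force: [-3.1, 4.5, 4.5]
opening: 0.163
```

```bash
python3 go.py UL 0.0233 -8
```

```text
roll [-0.0005  0.0007  0.0016] shift [0.049 0.048 0.121] shift before roll [0.049 0.048 0.121]
8.075 [612.2 -21.9 142. ] [-3.1  4.5  4.5] [ 0.59  0.78 -0.04] mm 15.0 [-0.04  0.41  1.73  0.    1.01  1.51]
```

drive_tool:
  moves:
    - [[0,0,0,0],[0,0,0,0],[0,0,0,0]]
  squeeze: 35

```text
t: 8.45
position: [613.2, -22.1, 143.4]
eef_rot: [-2.247, 2.192, -0.003]
wrist_force: [-4.6, 4.3, 12.8]
opening: 0.104
```

```bash
python3 go.py UL 0.0233 -8
python3 - <<'E'
from h import *
c=ctrl.read_camera("wrist")["pixels"]; cv2.imwrite("pics/w3.png",cv2.resize(c[60:360,120:440],(640,600),interpolation=3))
E
```

```text
roll [-0.0029  0.0004  0.0016] shift [0.028 0.149 0.264] shift before roll [0.027 0.15  0.263]
8.45 [613.2 -22.1 143.4] [-4.6  4.3 12.8] [0.66 0.82 0.05] mm 9.5 [-0.04  0.41  1.72  0.    1.01  1.51]
```

View pics/w3.png

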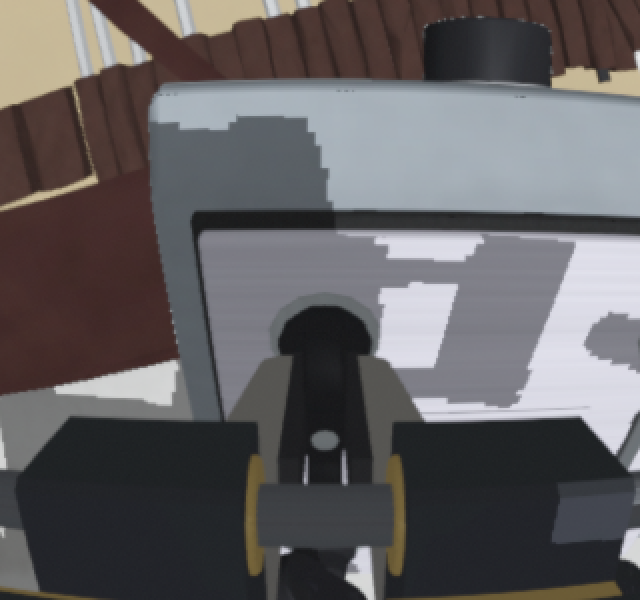

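The blade is now flush between the pads at a 9.5 mm opening. Release, lift, and go towards LR.

drive_tool:
  moves:
    - [[0,0,0,0],[0,0,0,0],[0,0,0,0],[0,0,-2,0],[0,0,-3,0],[0,0,-3,0],[0,0,0,0]]
  grip: -0.26
  squeeze: 20

```text
t: 9.38
position: [613.5, -22.5, 223.7]
eef_rot: [-2.246, 2.193, -0.005]
wrist_force: [-0.3, 0.0, -0.3]
opening: 0.368
```

```bash
python3 go.py LR 1.12 115;python3 go.py LR 1.12 -6
```

```text
roll [-0.0037 -0.0027 -1.096 ] shift [-4.367 15.707  1.059] shift before roll [11.973 11.069  1.016]
9.375 [613.5 -22.5 223.7] [-0.3  0.  -0.3] [-0.    0.14 -0.06] mm 33.8 [-0.04  0.33  1.65 -0.    1.16  1.51]
roll [-0.0037 -0.0027 -1.096 ] shift [-4.367 15.707 13.159] shift before roll [11.968 11.122 13.116]
9.375 [613.5 -22.5 223.7] [-0.3  0.  -0.3] [-0.    0.14 -0.06] mm 33.8 [-0.04  0.33  1.65 -0.    1.16  1.51]
```

drive_tool:
  moves:
    - [[4,3.7,0,0],[4,3.7,0,0],[4,3.7,0,0],[0,0,0,0],[0,0,0,0]]

```text
t: 10.0
position: [503.9, -144.9, 220.9]
eef_rot: [-2.247, 2.196, 0.001]
wrist_force: [-0.1, 0.5, 1.1]
opening: 0.371
```

Run:
```python
from h import *
import pickle
from edge import refine
c=ctrl.read_camera("wrist");pickle.dump(c,open("w4.pkl","wb"));c["fish"]=1
p=refine(c,np.load("p2.npy"),"w4");p=np.load("p2.npy")
im=cv2.resize(c["pixels"][10:310,80:480],(800,600),interpolation=3)
# thin overlay lines: wing target edges top centreline at n=40, s=+-22 for UL and the rib lines
def L(a,b,col):
    q=((proj(c,world(p,[a,b]))-[80,10])*2+.5).round().astype(int); cv2.line(im,tuple(map(int,q[0])),tuple(map(int,q[1])),col,1,16)
for y in(5,-5): L([82,60+y,40],[38,60+y,40],(0,255,0))
for s,t in((( -60,-60),1.06),((60,-60),1.10),((-60,60),.62)):
    d=np.array([np.cos(t),np.sin(t)])*33;L([*(s+d),40],[*(s-d),40],(0,0,255))
cv2.imwrite("pics/w4.png",im)
```

```text
w4 [ 5.708027e+02 -8.336290e+01  9.806000e+01  2.320000e-02] 109 med|e| 0.17
```

View pics/w4.png

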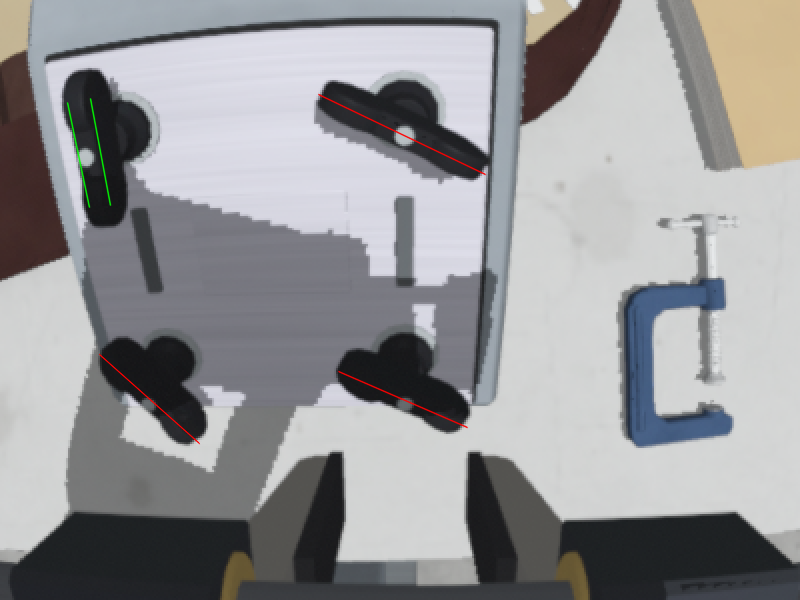

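UL lies along the green target lines, with the blade from (88,75) to (105,222). LR runs from (345,362) to (462,420), so its angle is about 1.0. Now LR.

drive_tool:
  moves:
    - [[0,0,0.5,-0.18],[0,0,1.5,-0.18],[0,0,1.5,-0.18],[0,0,1.0,-0.18],[0,0,1.0,-0.18],[0,0,0,-0.14],[0,0,0,0]]

```text
t: 10.92
position: [504.5, -144.0, 166.1]
eef_rot: [-3.041, 0.787, 0.001]
wrist_force: [-0.4, -0.3, -0.2]
opening: 0.371
```

```bash
python3 go.py LR 1.06 -6
```

```text
roll [-0.      0.0005  0.0044] shift [0.155 0.016 7.4  ] shift before roll [0.158 0.017 7.4  ]
10.925 [ 504.5 -144.   166.1] [-0.4 -0.3 -0.2] [-0.08  0.08  0.03] mm 34.1 [-0.28  0.25  1.89  0.    0.99  0.23]
```

drive_tool:
  moves:
    - [[0.15,0,2.4,0],[0,0,2.4,0],[0,0,1.7,0],[0,0,0.8,0],[0,0,0,0]]

```text
t: 11.55
position: [505.2, -145.5, 93.3]
eef_rot: [-3.041, 0.789, 0.001]
wrist_force: [0.2, 0.1, -0.0]
opening: 0.369
```

```bash
python3 go.py LR 0.0233 -6
```

```text
roll [4.00e-04 5.00e-04 1.04e+00] shift [-0.064 -0.064  0.128] shift before roll [ 0.023 -0.088  0.128]
11.55 [ 505.2 -145.5   93.3] [ 0.2  0.1 -0. ] [-0.08  0.15  0.  ] mm 33.9 [-0.28  0.35  1.95  0.    0.84  0.22]
```

drive_tool:
  moves:
    - [[0,0,0,0],[0,0,0,0.13],[0,0,0,0.13],[0,0,0,0.13],[0,0,0,0.13],[0,0,0,0.13],[0,0,0,0.13],[0,0,0,0.13],[0,0,0,0.13],[0,0,0,0]]
  grip: -0.52

```text
t: 12.8
position: [503.9, -145.1, 94.0]
eef_rot: [2.245, -2.197, -0.003]
wrist_force: [-3.8, 2.1, 1.2]
opening: 0.239
```

drive_tool:
  moves:
    - [[0,0,0,0],[0,0,0,0],[0,0,0,0],[0,0,0,0],[0,0,0,0],[0,0,0,0]]
  grip: -1
  squeeze: 30

```text
t: 13.55
position: [505.8, -144.8, 94.7]
eef_rot: [-2.245, 2.194, -0.0]
wrist_force: [0.4, 6.2, 3.8]
opening: 0.108
```

```bash
python3 go.py LR 0.0233 -6
```

```text
roll [-0.0016  0.0013 -0.0004] shift [0.008 0.004 0.26 ] shift before roll [0.009 0.005 0.26 ]
13.55 [ 505.8 -144.8   94.7] [0.4 6.2 3.8] [1.23 0.05 0.03] mm 9.9 [-0.28  0.35  1.95  0.    0.84  1.26]
```

LR is flush (9.9 mm, roll error -0.0004). Release, lift, and go to UR.

drive_tool:
  moves:
    - [[0,0,0,0],[0,0,0,0],[0,0,0,0],[0,0,-2,0],[0,0,-5,0],[0,0,-5,0],[0,0,0,0]]
  grip: -0.26
  squeeze: 20

```text
t: 14.42
position: [507.5, -146.5, 217.5]
eef_rot: [-2.245, 2.193, -0.01]
wrist_force: [0.2, -0.2, -0.2]
opening: 0.37
```

```bash
python3 go.py UR 1.11 60
```

```text
roll [-0.0049 -0.0058 -1.0864] shift [ 9.398 -5.13   0.869] shift before roll [ -0.165 -10.7     0.942]
14.425 [ 507.5 -146.5  217.5] [ 0.2 -0.2 -0.2] [0.04 0.14 0.03] mm 34.0 [-0.28  0.2   1.84 -0.    1.1   1.26]
```

drive_tool:
  moves:
    - [[-0.1,-5.3,0.5,0],[-0.1,-5.3,0.4,0],[0,0,0,-0.18],[0,0,0,-0.18],[0,0,0,-0.18],[0,0,0,-0.18],[0,0,0,-0.18],[0,0,0,-0.18],[0,0,0,0]]

```text
t: 15.55
position: [610.4, -141.1, 203.3]
eef_rot: [3.056, -0.729, -0.003]
wrist_force: [-0.2, 0.3, -0.1]
opening: 0.37
```

```bash
python3 go.py UR 1.11 -6
```

```text
roll [ 0.0005  0.0017 -0.0075] shift [ 0.42  -0.071  6.051] shift before roll [ 0.43  -0.077  6.051]
15.55 [ 610.4 -141.1  203.3] [-0.2  0.3 -0.1] [-0.09  0.14 -0.01] mm 34.1 [-0.23  0.37  1.64 -0.    1.14  0.24]
```

drive_tool:
  moves:
    - [[0.4,-0.1,0.4,0],[0,0,2.0,0],[0,0,2.0,0],[0,0,1.1,0],[0,0,0.5,0],[0,0,0,0]]

```text
t: 16.3
position: [615.2, -142.1, 144.6]
eef_rot: [3.056, -0.728, -0.0]
wrist_force: [0.4, -0.3, 0.1]
opening: 0.37
```

```bash
python3 go.py UR 0.0233 -6
```

```text
roll [1.0000e-04 1.0000e-04 1.0799e+00] shift [0.024 0.067 0.178] shift before roll [-0.048  0.052  0.178]
16.3 [ 615.2 -142.1  144.6] [ 0.4 -0.3  0.1] [-0.08  0.09  0.05] mm 34.0 [-0.23  0.43  1.68 -0.    1.03  0.24]
```

drive_tool:
  moves:
    - [[0,0,0.1,0],[0,0,0,0.13],[0,0,0,0.13],[0,0,0,0.13],[0,0,0,0.14],[0,0,0,0.14],[0,0,0,0.14],[0,0,0,0.14],[0,0,0,0.13],[0,0,0,0]]
  grip: -0.52

```text
t: 17.55
position: [614.3, -141.6, 143.9]
eef_rot: [2.247, -2.195, -0.002]
wrist_force: [-3.4, 2.3, 1.3]
opening: 0.239
```

drive_tool:
  moves:
    - [[0,0,0,0],[0,0,0,0],[0,0,0,0],[0,0,0,0],[0,0,0,0],[0,0,0,0]]
  grip: -1
  squeeze: 30

```text
t: 18.3
position: [616.2, -142.0, 144.6]
eef_rot: [-2.248, 2.192, -0.003]
wrist_force: [-0.5, 3.6, 5.4]
opening: 0.11
```

```bash
python3 go.py UR 0.0233 -6
```

```text
roll [-0.0025 -0.0001  0.0022] shift [0.031 0.172 0.186] shift before roll [0.031 0.173 0.185]
18.3 [ 616.2 -142.   144.6] [-0.5  3.6  5.4] [0.56 0.23 0.1 ] mm 10.1 [-0.23  0.43  1.68  0.    1.03  1.32]
```

UR is flush (10.1 mm). Next, LL.

drive_tool:
  moves:
    - [[0,0,0,0],[0,0,0,0],[0,0,0,0],[0,0,-2,0],[0,0,-3,0],[0,0,-3,0],[0,0,0,0]]
  grip: -0.26
  squeeze: 20

```text
t: 19.18
position: [616.5, -142.5, 225.8]
eef_rot: [-2.246, 2.193, -0.006]
wrist_force: [0.3, 0.6, -0.3]
opening: 0.371
```

```bash
python3 go.py LL 0.66 115
```

```text
roll [-0.0037 -0.0025 -0.636 ] shift [-16.249   1.761   1.275] shift before roll [-12.028  11.074   1.215]
19.175 [ 616.5 -142.5  225.8] [ 0.3  0.6 -0.3] [-0.04  0.14  0.04] mm 34.2 [-0.23  0.35  1.61 -0.    1.18  1.32]
```

drive_tool:
  moves:
    - [[-4,3.7,0.3,0],[-4,3.7,0.3,0],[-4,3.7,0.3,0],[0,0,1,-0.16],[0,0,1,-0.16],[0,0,1.5,-0.16],[0,0,1,-0.16],[0,0,0,0]]

```text
t: 20.18
position: [500.0, -24.7, 167.9]
eef_rot: [2.822, -1.377, -0.004]
wrist_force: [-0.1, 0.4, 0.7]
opening: 0.369
```

```bash
python3 go.py LL 0.66 -6
```

```text
roll [0.0024 0.002  0.0029] shift [ 0.202 -0.228  7.58 ] shift before roll [ 0.218 -0.246  7.579]
20.175 [500.  -24.7 167.9] [-0.1  0.4  0.7] [-0.02  0.16  0.01] mm 34.0 [-0.05  0.22  1.94 -0.    0.99  0.86]
```

drive_tool:
  moves:
    - [[0.2,-0.2,1.0,0],[0,0,2.4,0],[0,0,2.2,0],[0,0,1.3,0],[0,0,0.6,0],[0,0,0,0]]

```text
t: 20.92
position: [504.1, -25.1, 94.5]
eef_rot: [2.824, -1.377, -0.0]
wrist_force: [-0.5, -0.1, 0.5]
opening: 0.369
```

```bash
python3 go.py LL 0.0233 -6
```

```text
roll [2.0e-04 1.0e-04 6.4e-01] shift [-0.021  0.114  0.247] shift before roll [-0.085  0.078  0.247]
20.925 [504.1 -25.1  94.5] [-0.5 -0.1  0.5] [-0.04  0.06 -0.  ] mm 34.0 [-0.05  0.33  1.99 -0.    0.83  0.85]
```

drive_tool:
  moves:
    - [[0,0.1,0.1,0],[0,0,0,0.12],[0,0,0,0.13],[0,0,0,0.13],[0,0,0,0.13],[0,0,0,0.13],[0,0,0,0]]
  grip: -0.52

```text
t: 21.8
position: [502.2, -25.4, 93.8]
eef_rot: [2.246, -2.196, -0.002]
wrist_force: [-3.9, 3.3, 1.1]
opening: 0.239
```

drive_tool:
  moves:
    - [[0,0,0,0],[0,0,0,0],[0,0,0,0],[0,0,0,0],[0,0,0,0],[0,0,0,0]]
  grip: -1
  squeeze: 30

```text
t: 22.55
position: [504.3, -24.8, 94.5]
eef_rot: [-2.247, 2.192, -0.001]
wrist_force: [-1.4, 7.2, 4.6]
opening: 0.109
```

```bash
python3 go.py LL 0.0233 -6
```

```text
roll [-0.0022  0.0013  0.0015] shift [0.004 0.131 0.24 ] shift before roll [0.004 0.131 0.24 ]
22.55 [504.3 -24.8  94.5] [-1.4  7.2  4.6] [ 1.33  0.32 -0.  ] mm 10.1 [-0.05  0.32  1.99  0.    0.82  1.49]
```

drive_tool:
  moves:
    - [[0,0,0,0],[0,0,0,0],[0,0,0,0],[0,0,-2,0],[0,0,-5,0],[0,0,-5,0],[2.9,0,-1.5,0],[2.9,0,0,0],[0,0,0,0],[0,0,0,0]]
  grip: -0.26

```text
t: 23.8
position: [504.4, -83.4, 228.3]
eef_rot: [2.247, -2.195, -0.001]
wrist_force: [0.2, -0.7, -0.9]
opening: 0.372
```

Run:
```python
from h import *
import pickle
from edge import refine
c=ctrl.read_camera("wrist");c["fish"]=1;p=np.load("p2.npy")
p=refine(c,p,"w5")
A=(100,0);im=cv2.resize(c["pixels"][:300,100:500],(800,600),interpolation=3)
def L(a,b,col):
    q=((proj(c,world(p,[a,b]))-A)*2+.5).round().astype(int); cv2.line(im,tuple(map(int,q[0])),tuple(map(int,q[1])),col,1,16)
for s in((60,60),(60,-60),(-60,60),(-60,-60)):
    for y in(5,-5): L([s[0]+33,s[1]+y,40],[s[0]-33,s[1]+y,40],(0,255,0))
cv2.imwrite("pics/w5.png",im)
print(ctrl.read_state()["t"])
```

```text
w5 [ 5.710242e+02 -8.335940e+01  9.725340e+01  2.290000e-02] 136 med|e| 0.19
23.85
```

View pics/w5.png

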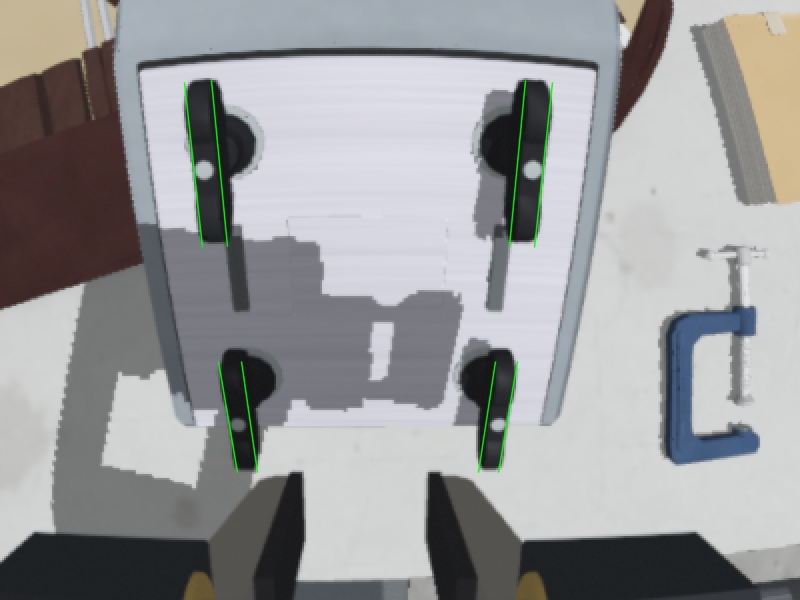

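All four wings lie within the green target lines: UL (204,80)–(215,242), UR (535,80)–(523,242), LL (233,350)–(246,470), LR (503,350)–(489,468). The clamp is untouched and the gripper is clear, so I'll hand in.

```bash
python3 -c "
from bench import ctrl
print(ctrl.hand_in(), ctrl.read_state()['t'])"
```

```text
the job is handed in; nothing more can be done
the job is handed in; nothing more can be done
```

All four wing screws are tightened to their ribs, in cross order: upper left, lower right, upper right, lower left. The job was handed in at about 24 s.

- **Method:** for each screw I closed the jaws loosely round the wing and rolled the tool clockwise to the rib heading. I then squeezed until the blade sat flush between the pads (9.5–10.1 mm opening). Clamped, the tool was within 0.003 rad of the rib heading I had measured.
- **Final check:** the last wrist picture showed all four wings along their target lines. The cover's measured yaw agreed across the cameras to about 0.004 rad. The gripper was clear of everything at hand-in.
- **Disagreements:** the camera position estimates differed by a few millimetres, and by up to about 14 mm in height from the top camera. I used the wrist camera's estimate.
- **Upper left clamp:** this screw stalled at 15 mm with a 20 N squeeze and seated at 35 N, lifting the tool slightly. Forces there stayed below 15 N. I held the tool 2 mm higher for the others.
- **Other objects:** the clamp looked undisturbed in the last picture. The tape was out of that view, and nothing went near it.

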